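# Pack the bioreactor sampling caddy

## Robot

A 6-joint arm with a two-finger parallel gripper is mounted at the origin on the work surface. World frame = base frame: x ahead of the robot, y to its left, z up, the work surface at z = 0. Lengths are in mm, angles in rad, forces in N, time in s.
With the tool pointing down it reaches from about 300 to 750 mm from the base axis. Payload 8.5 kg.
Tool frame: the origin (TCP) lies midway between the tips of the shut fingers; the grasp point (between the pads) lies arm.hold_point_z behind it (arm.hold_point_z is the distance from the TCP to the grasp point, in mm); z points along the fingers, y is the direction in which the jaws open and shut (so a half turn about z gives the same grasp; the last joint's range is limited). The gripper opens to 85 mm and grips with 20 to 120 N. Pads are 22 mm wide; open, the fingers measure 114 mm over their backs; the gripper's body (76 mm by 85 mm) begins 54 mm behind the grasp point. The pads swing forward as they close: fully open they stand 13 mm farther back than shut.
Start: joints at [-1.414, 0.381, 1.297, -0, 1.464, -0.215], TCP at [199.804, -512.405, 231.322] pointing down, gripper open.
Joint ranges: [-3.11, 3.11], [-0.89, 2.33], [0.22, 2.48], [-1.42, 4.56], [0.17, 2.85], [-2.88, 2.88]. Speed limits (rad/s): [2.39, 2.39, 3.14, 3.14, 3.14, 3.14].

## Interface

Orientations are given as a rotation vector (axis times angle).
In Python, from cell import arm, claw, capture, camera_info, look_for, masks_of, read_t, read_q, read_qd, read_tau, read_position, read_tcp_rot, read_ft_force, read_moment, read_opening gives the robot as it stands. The module is installed in compiled form; this text tells all that it offers. Calls block until the motion is done:
- arm.move_ptp(position, orientation): joint-space move of the TCP to a pose.
- arm.movel(position, frame=None, rate=150): straight line of the TCP; frame=None keeps the orientation; rate is the mean speed in mm/s.
- arm.goto_joints(angles): joint-space move.
- claw.open_jaws() and claw.clamp(strength=None): open the fingers fully, or close them until they stop; strength is the grip in N (None keeps the last).
- arm.hold(seconds).
- arm.ik(position, orientation): joint angles nearest the present ones, or None.
- capture(name): name is "side" or "top"; returns the picture (480x640x3 uint8, blue, green, red); there is no depth.
- camera_info(name): a dict with "intrinsics" (3x3 intrinsics, pixels), "xyz" and "attitude" of the camera in the world. Camera axes: x right, y up, looking along -z (the intrinsics and any distortion apply to the point x, -y, -z); pixel columns grow to the right and rows downward; lengths in mm; the calibration is good to about 2 mm. A picture is of the moment at which its call begins. camera_info takes no time and is no camera call.
A pose or a line that the arm cannot do raises arm.Unreachable and nothing moves.
- arm.close_job(): hands the job in, once; it reports no verdict.
Trained networks look in the newest picture that a camera, given by its name, has taken for a name from the list of things; names that differ only in an ending like _2 or _b are one class to them, and where a whole thing is asked for, a point or a joint stands for the part that bears it (a point fixed in the world has none). Each returns a list of dicts, best first, with "p" (0 to 1); they miss things now and then, are a little off and sometimes report something else, mostly with a low value. They report only what shows in the picture. A call takes as long as a camera call. They do not tell look-alikes from the thing itself.
- look_for(thing, camera): "box" ([left, top, right, bottom] in pixels, round what is visible of it).
- masks_of(thing, camera): "mask" (480x640 bool, what is visible of it) and "box" ([left, top, right, bottom] in pixels, round what is visible of it).
Readings, each from a call of its own:
- read_t(): time.
- read_q(): joint angles.
- read_qd(): joint speeds.
- read_tau(): joint torques, N m.
- read_position(): TCP position.
- read_tcp_rot(): TCP orientation.
- read_ft_force(): force on the tool from outside, world axes, zero at the start.
- read_moment(): the same for the moment, N m.
- read_opening(): finger opening in mm.
Only numpy, scipy, OpenCV 4.12 (cv2) and the standard library are available. Lean on these libraries where they do the work, as an engineer would, in place of code of your own. Each camera call takes 0.05 s, during which the arm holds its last target.

## Task

Pack the steel caddy for the next bioreactor run: stand the capped bottle in the round cup, the blind plug (solid stem) in the square black dish, the white vent filter upright in the remaining bare square bay, and lay the shorter of the two steel probes flat in the long bay. Set each thing down rather than dropping it. Leave the open bottle, the open (hollow) ferrule and the longer probe where they are, upright and out of the caddy.

Things in the scene. Friction and masses are not known exactly. Their poses are not given: they have to be found in the camera images.
- caddy: Fixed steel tray 240 (x) x 170 (y) x 20 mm high, walls and floor 4 mm. Origin: centre of underside, z up. Long bay 232 x 84 mm centred at x 0, y +39. Three square bays, 74 mm, centred at y -44, x -79, 0, +79: one holds the cup, one the dish, the remaining, bare one only a flat steel liner 66 mm square, its top 6 mm above the origin. Which is which changes at every start.
- bottle_cup: Fixed round aluminium cup in one of the square bays: outside diameter 66 mm, inside 60 mm, 30 mm high, floor 3 mm thick. Origin: centre of its underside, which lies on the caddy's floor; z up.
- square_dish: Fixed square black plastic dish in one of the square bays: 70 mm square outside, 64 mm inside, rim 10 mm high, floor 3 mm thick. Origin: centre of its underside, which lies on the caddy's floor; z up. Its sides are parallel to the caddy's.
- capped_bottle: To be packed. White plastic bottle, 44 mm diameter, 95 mm high, about 110 g, closed with a grey screw cap of 34 mm diameter that takes the top 25 mm (70 to 95 mm). Origin: centre of its underside; z up, along its axis.
- blind_plug: To be packed. Steel plug: round flange 48 mm diameter and 10 mm thick below, solid stem 24 mm diameter above it up to 60 mm, closed flat on top; about 220 g. Origin: centre of its underside; z up, along its axis.
- vent_filter: To be packed. White plastic filter: disc 44 mm diameter (47 over its seam) and 16 mm thick with a spout of 14 mm diameter standing up from its centre to 56 mm; about 50 g. Origin: centre of the disc's underside; z up, along the spout.
- short_probe: To be packed. Probe lying on the bench: steel rod 14 mm diameter with a black head block at its -x end (28 x 28 mm, 28 mm long) and a square steel foot at its +x end (28 x 28, 8 mm long); 110 mm long overall, about 120 g. Origin: midway along the 110 mm, on the rod's axis (14 mm above the surface it lies on); x along the rod. It may lie either way round in the bay.
- open_bottle: Look-alike, to be left alone. The same bottle without its cap: open neck 28 mm diameter with a dark mouth, 95 mm high. Origin: centre of its underside; z up.
- open_ferrule: Look-alike, to be left alone. Like the plug (flange 48 mm, stem 24 mm, 60 mm high) but the stem is a tube, open on top with an 18 mm bore. Origin: centre of its underside; z up.
- long_probe: Look-alike, to be left alone. Like the short probe but 160 mm long. Origin: midway along the 160 mm, on the rod's axis; x along the rod.
Mind the look-alikes: they are no part of the job. What is shaped like the capped_bottle but yellow is not meant.

How it is judged (in metres and radians):
At the end, for the whole second after the job is handed in: Bottle upright on the cup's floor, plug upright on the dish's, filter upright in the third square bay, short probe flat in the long bay, all at rest, within 7 degrees of upright or level; open bottle, open ferrule and long probe within 30 mm of their starts, the first two upright (horizontal distance between capped_bottle and bottle_cup below 0.013 m and z of capped_bottle in the frame of bottle_cup between -0.002 and 0.009 m and angle between each of capped_bottle, blind_plug, vent_filter's own z axis and vertical below 0.12 rad and horizontal distance between blind_plug and square_dish below 0.016 m and z of blind_plug in the frame of square_dish between -0.002 and 0.009 m and x of vent_filter in the frame of caddy between -0.112 and 0.112 m and y of vent_filter in the frame of caddy between -0.078 and -0.01 m and z of vent_filter in the frame of caddy between 0 and 0.012 m and horizontal distance between vent_filter and bottle_cup above 0.05 m and horizontal distance between vent_filter and square_dish above 0.05 m and x of short_probe in the frame of caddy between -0.105 and 0.105 m and y of short_probe in the frame of caddy between 0 and 0.078 m and z of short_probe in the frame of caddy between 0.011 and 0.025 m and angle between short_probe's own x axis and vertical between 1.45 and 1.69 rad and linear speed of each of capped_bottle, blind_plug, vent_filter, short_probe below 0.01 m/s and distance of each of open_bottle, open_ferrule, long_probe from where it was at the start of the episode below 0.03 m and angle between each of open_bottle, open_ferrule's own z axis and vertical below 0.2 rad); the robot touches nothing.
It fails at once if the capped bottle is dropped (falls free faster than 0.75 m/s, about 3 cm) (linear speed of capped_bottle above 0.75 m/s and contact force between capped_bottle and the fingers below 0.05 N).
It fails at once if the blind plug is dropped (falls free faster than 0.75 m/s, about 3 cm) (linear speed of blind_plug above 0.75 m/s and contact force between blind_plug and the fingers below 0.05 N).
It fails at once if the vent filter is dropped (falls free faster than 0.75 m/s, about 3 cm) (linear speed of vent_filter above 0.75 m/s and contact force between vent_filter and the fingers below 0.05 N).
It fails at once if the short probe is dropped (falls free faster than 0.75 m/s, about 3 cm) (linear speed of short_probe above 0.75 m/s and contact force between short_probe and the fingers below 0.05 N).
It also fails if it takes over 96 s, if anything falls off the work surface, if the arm or the gripper's body presses on something with over 40 N, if the wrist force passes 120 N, or if a joint passes its speed limit or range.

## Working session

There is one attempt and no reset: what is moved stays moved. The work goes in short steps, each a Python script; the robot and the scene stay as the last script left them, time stands still between calls to the robot, and variables do not carry over. Pictures are saved under pics/ and viewed, and the job is handed in when it is done.

```bash
mkdir -p pics; ls; python3 - <<'E'
from cell import *
import cv2
for n in("side","top"):
    cv2.imwrite(f"pics/{n}0.png",capture(n)); print(n,camera_info(n))
print(arm.hold_point_z,read_t(),read_tcp_rot(),read_position(),read_opening())
E
```

```text
pics
side {'intrinsics': array([[500.59672758,   0.        , 313.54007992],
       [  0.        , 500.59672758, 247.03079976],
       [  0.        ,   0.        ,   1.        ]]), 'xyz': array([169.14567613, 776.89415694, 827.63120406]), 'attitude': array([ 0.22654381, -1.09626811, -2.56589058])}
top {'intrinsics': array([[556.83008014,   0.        , 322.8835398 ],
       [  0.        , 556.83008014, 237.87420377],
       [  0.        ,   0.        ,   1.        ]]), 'xyz': array([ 374.31331967,   19.67820779, 1181.19875345]), 'attitude': array([ 0.07405729, -0.03203128, -1.54730674])}
18.700000000000003 0.1 [-3.08619150e+00 -5.80416023e-01 -2.08358313e-05] [ 199.76165008 -512.16154776  230.7729404 ] 85.33210687366928
```

View pics/side0.png

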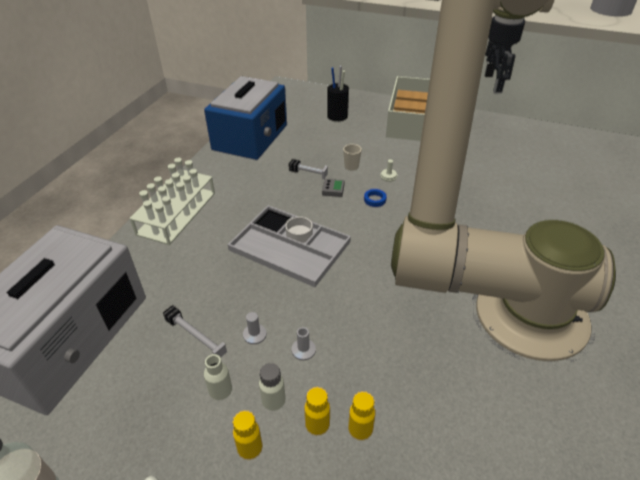

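View pics/top0.png

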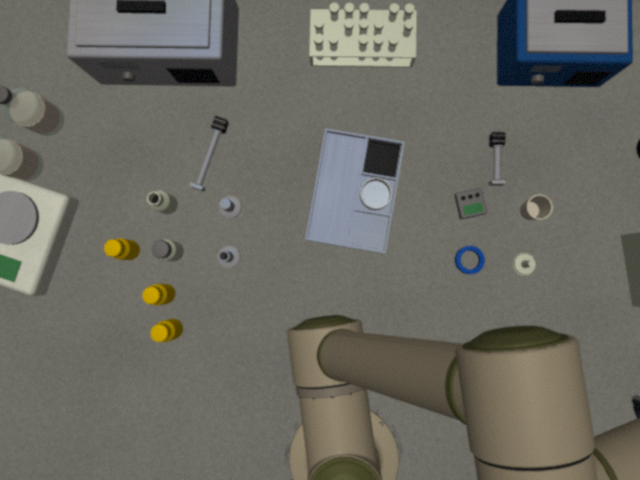

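The top view has the caddy near (355,190): dish at (382,157), cup at (375,194), bare bay at (370,228). The capped bottle is at (165,249), the filter at (524,264), the short probe at (497,158), and the two plug-like parts at (229,205) and (228,257). I'll zoom in to tell those two apart.

```bash
cat > h.py <<'E'
import numpy as np, cv2
from scipy.spatial.transform import Rotation as R
from cell import *
def ray(n,uv):
    c=camera_info(n);K=c["intrinsics"]
    d=np.array([(uv[0]-K[0,2])/K[0,0],-(uv[1]-K[1,2])/K[1,1],-1])
    return np.array(c["xyz"]),R.from_rotvec(c["attitude"]).apply(d)
def px2w(n,uv,z):
    o,d=ray(n,uv);return o+d*(z-o[2])/d[2]
def w2px(n,P):
    c=camera_info(n);K=c["intrinsics"]
    p=R.from_rotvec(c["attitude"]).inv().apply(np.atleast_2d(P)-c["xyz"])
    return np.c_[K[0,0]*p[:,0]/-p[:,2]+K[0,2],K[1,1]*p[:,1]/p[:,2]+K[1,2]]
E
python3 - <<'E'
from h import *
t=cv2.imread("pics/top0.png");s=cv2.imread("pics/side0.png")
def c(i,x,y,w,h,k):return cv2.resize(i[y:y+h,x:x+w],None,fx=k,fy=k,interpolation=cv2.INTER_CUBIC)
cv2.imwrite("pics/a.png",c(t,100,100,160,120*2-40,4)[:600,:640])
cv2.imwrite("pics/b.png",c(s,155,300,170,110,4))
cv2.imwrite("pics/c.png",c(t,300,120,110,140,4))
cv2.imwrite("pics/d.png",c(t,440,120,120,160,3.7))
E
```

```text
(no output)
```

View pics/a.png

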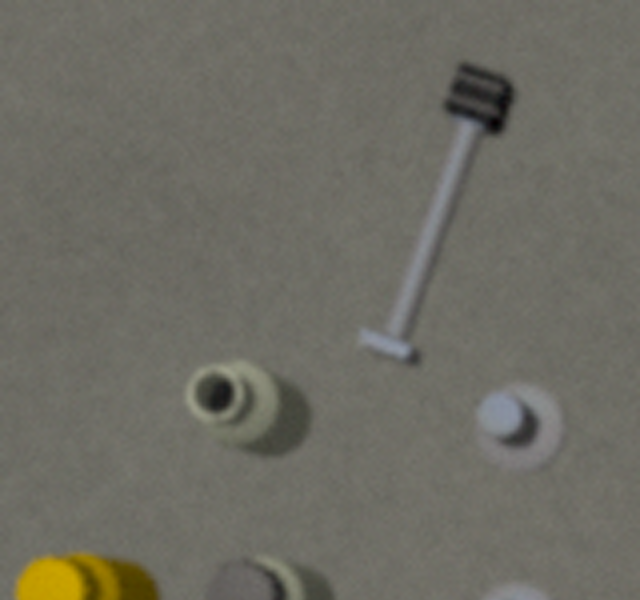

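View pics/b.png

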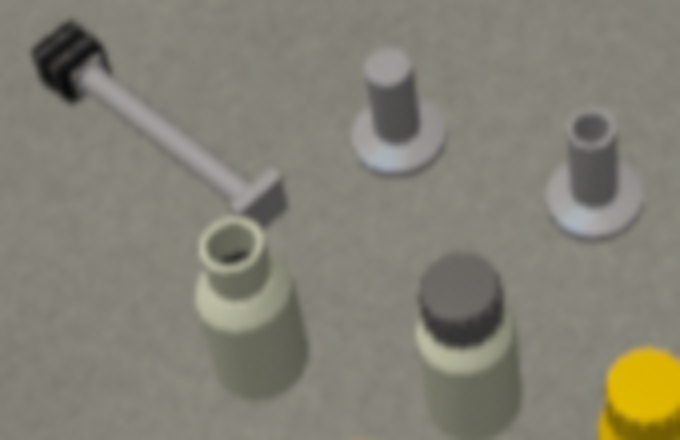

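View pics/c.png

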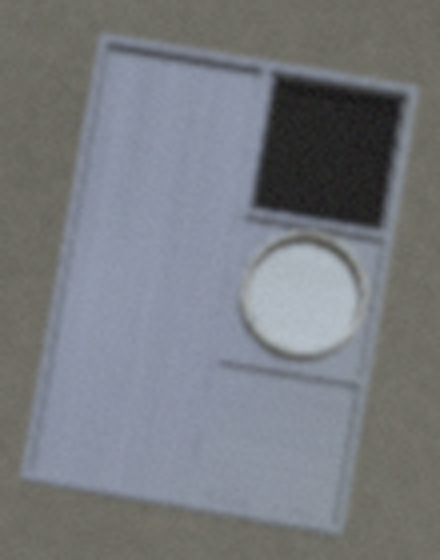

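View pics/d.png

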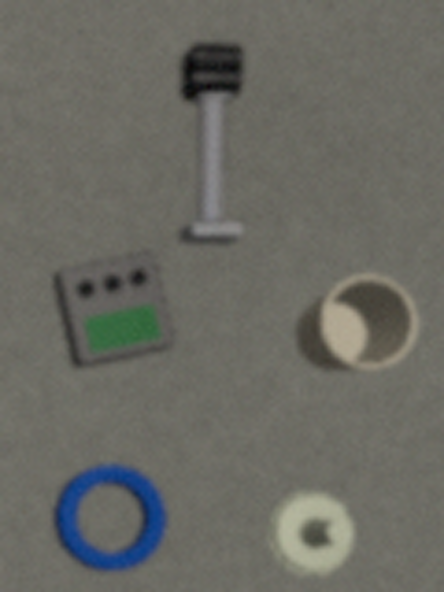

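Confirmed: the solid plug is the upper one at top (229,205) and the hollow ferrule is at (228,257). The short probe is the one on the right at (497,158). The bare bay is the one nearest the robot. Next: estimate poses and check them by overlaying the models.

```bash
python3 - <<'E'
from h import *
cv2.imwrite("pics/top1.png",capture("top"));capture("side")
for th in ["capped_bottle","blind_plug","vent_filter","short_probe","caddy","bottle_cup","square_dish"]:
  for n in("top","side"):
    for d in masks_of(th,n)[:4]:
        m=d["mask"];ys,xs=np.nonzero(m)
        if d["p"]<.25: continue
        r=cv2.minAreaRect(np.c_[xs,ys].astype(np.float32))
        print(th,n,round(d["p"],2),np.round(d["box"],1),np.round([xs.mean(),ys.mean()],1),np.round(r[0],1),np.round(r[1],1),round(r[2],1))
co=[(103,35),(418,88),(342,533),(22,480)]
for u,v in co: print(px2w("top",((u+.5)/4-.5+300,(v+.5)/4-.5+120),20).round(1))
E
```

```text
capped_bottle top 0.95 [106.8 236.  140.5 259.5] [121.5 248.3] [121.5 248.5] [21. 35.] 90.0
capped_bottle top 0.8 [150.2 320.2 184.  340. ] [166.1 329.9] [165.8 330. ] [20.9 32.6] 71.6
capped_bottle top 0.78 [140.3 282.  177.1 305.8] [158.4 294. ] [158.  293.5] [21. 32.] 90.0
capped_bottle top 0.56 [148.  238.3 183.2 261.7] [166.9 249.4] [167. 249.] [20. 30.] 90.0
capped_bottle side 0.92 [345.9 392.  372.7 440.9] [361.4 416.4] [361.2 415.8] [24.9 48.4] 7.1
capped_bottle side 0.8 [234.8 411.4 263.1 458.7] [246.5 435.5] [246.5 435.1] [48.5 27.6] 76.0
capped_bottle side 0.67 [257.3 367.5 283.5 412. ] [271.5 387.3] [272. 387.] [46. 24.] 90.0
capped_bottle side 0.64 [300.8 392.2 328.8 435.4] [316.7 411.8] [317.  411.5] [47. 26.] 90.0
blind_plug top 0.87 [221.2 195.5 244.1 216.2] [230.1 205.9] [230.5 206. ] [22. 21.] 90.0
blind_plug side 0.91 [243.6 311.7 267.6 348.7] [253.4 330.9] [255.2 329.7] [22.6 32.3] 14.0
vent_filter top 0.77 [512.6 252.6 535.9 276.2] [522.7 263.3] [522.5 263.5] [22.6 22.6] 45.0
vent_filter side 0.59 [381.2 163.2 399.6 186.3] [388.7 172.8] [390.3 172.4] [16.1 21.7] 
[... 381 characters left out ...]
61 [226.8 209.3 351.8 289. ] [286.5 250.7] [288.9 243.3] [110.6  61.1] 23.2
bottle_cup top 0.93 [361.  179.8 392.9 208.5] [375.2 193.2] [375.5 193. ] [32. 31.] 90.0
bottle_cup top 0.5 [361.2 141.5 396.9 177.9] [380.6 158. ] [380.5 157.9] [34.5 34.9] 9.5
bottle_cup top 0.41 [488.  130.9 501.1 182.9] [495.9 156. ] [495.5 158.5] [51. 15.] 90.0
bottle_cup side 0.55 [282.5 217.5 311.6 244.9] [299.  228.9] [298.5 229.5] [25. 27.] 90.0
square_dish top 0.92 [363.2 137.8 396.1 178.3] [380.9 157.7] [380.9 157.6] [32.9 32.8] 10.0
square_dish side 0.77 [256.6 206.7 291.6 233.8] [272.3 220.7] [272.2 220.6] [30.1 19.9] 21.8
[685.4  52.   20. ]
[ 659.8 -114.7   20. ]
[424.3 -78.5  20. ]
[448.3  88.9  20. ]
```

```bash
cat > est.py <<'E'
from h import *
yaw=np.arctan2(685.4-448.3+659.8-424.3,0); 
yaw=np.arctan2((52-88.9-114.7+78.5)/2,(685.4-448.3+659.8-424.3)/2)
cad=np.array([554.5,-13.1]); Rz=np.array([[np.cos(yaw),-np.sin(yaw)],[np.sin(yaw),np.cos(yaw)]])
def C(x,y): return cad+Rz@[x,y]
E
cat > ov.py <<'E'
from est import *
def circ(x,y,r,z): 
    a=np.linspace(0,2*np.pi,40);return np.c_[x+r*np.cos(a),y+r*np.sin(a),0*a+z]
def rect(x,y,w,h,z,f=C): return np.array([[*f(x+a*w/2,y+b*h/2),z] for a,b in((-1,-1),(1,-1),(1,1),(-1,1),(-1,-1))])
def draw(img,n,pls,k):
    o=cv2.resize(img,None,fx=k,fy=k,interpolation=cv2.INTER_CUBIC)
    for p in pls: cv2.polylines(o,[np.round(((w2px(n,p)+.5)*k-.5)*8).astype(np.int32)],False,(0,0,255),1,cv2.LINE_AA,3)
    return o
E
cat > p.py <<'E'
from ov import *
plug=px2w("top",(229.8,205.9),8)[:2]; filt=px2w("top",(524.3,263.4),12)[:2]
print(px2w("top",(224.6,203.4),60).round(1),plug, filt,px2w("top",(526.1,263.7),56).round(1), np.degrees(yaw))
bot=px2w("top",(165,249),82)[:2]; print(bot)
for n,z in (("side",0),): print([px2w(n,u,zz).round(1) for u,zz in(((254,333),5),((270.5,373),95),((252.3,316.8),60),((388.5,176),8))])
h=px2w("top",(497.1,135.5),20);f=px2w("top",(497.1,183.5),10);print("probe",h,f)
E
python3 p.py
```

```text
[516.  252.6  60. ] [517.48836499 252.04099535] [ 409.27755626 -368.06967845] [ 407.4 -357.    56. ] -8.792618289817973
[419.50096149 363.98044464]
[array([517.2, 255. ,   5. ]), array([416.1, 376.3,  95. ]), array([514.4, 256.3,  60. ]), array([ 407.5, -360.2,    8. ])]
probe [ 676.19515505 -309.0227601    20.        ] [ 576.19060739 -312.11200545   10.        ]
```

```bash
cat > q.py <<'E'
from ov import *
plug=(516.5,253.5);filt=(408,-361);bot=(416.5,371)
pa=np.array([626,-310.5]);py=np.radians(1.8)
Rp=np.array([[np.cos(py),-np.sin(py)],[np.sin(py),np.cos(py)]])
pf=lambda x,y:pa+Rp@[x,y]
P=[circ(*plug,24,10),circ(*plug,12,60),circ(*filt,23.5,10),circ(*filt,7,56),circ(*bot,17,95),circ(*bot,22,0),circ(*bot,22,60),
 rect(0,0,240,170,20),circ(*C(0,-44),33,34),rect(79,-44,70,70,14),
 rect(41,0,28,28,28,pf),rect(41,0,28,28,0,pf),rect(-51,0,8,28,28,pf),rect(0,0,110,0.1,14,pf)]
if __name__=="__main__":
    t=cv2.imread("pics/top0.png");s=cv2.imread("pics/side0.png")
    T=draw(t,"top",P,5);S=draw(s,"side",P,5)
    def c(i,x,y,w,h):return i[y*5:(y+h)*5,x*5:(x+w)*5]
    cv2.imwrite("pics/o1.png",np.vstack([np.hstack([c(T,145,235,40,30),c(T,215,190,40,30),c(T,505,248,40,30)]),np.hstack([c(S,250,360,40,60),c(S,235,305,40,60),c(S,370,150,40,60)])]))
    cv2.imwrite("pics/o2.png",np.hstack([c(T,303,125,105,60),c(T,480,128,50,60)]))
    cv2.imwrite("pics/o3.png",np.vstack([c(S,225,205,130,80),c(S,270,145,130,39)]))
E
python3 q.py
```

```text
(no output)
```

View pics/o1.png

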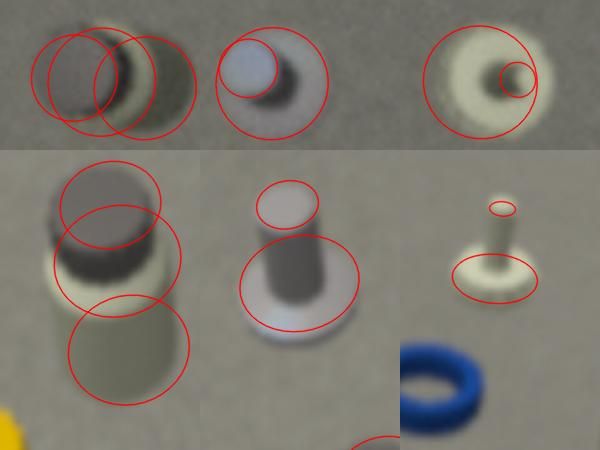

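View pics/o2.png

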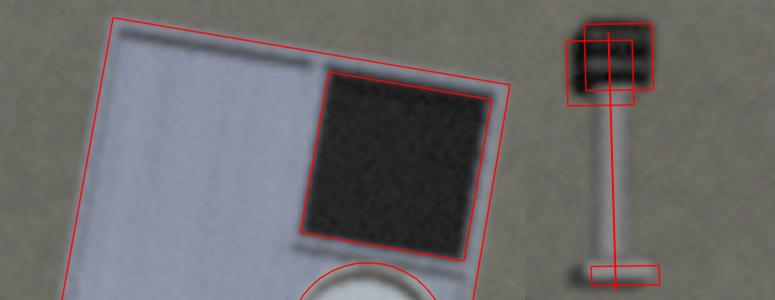

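View pics/o3.png

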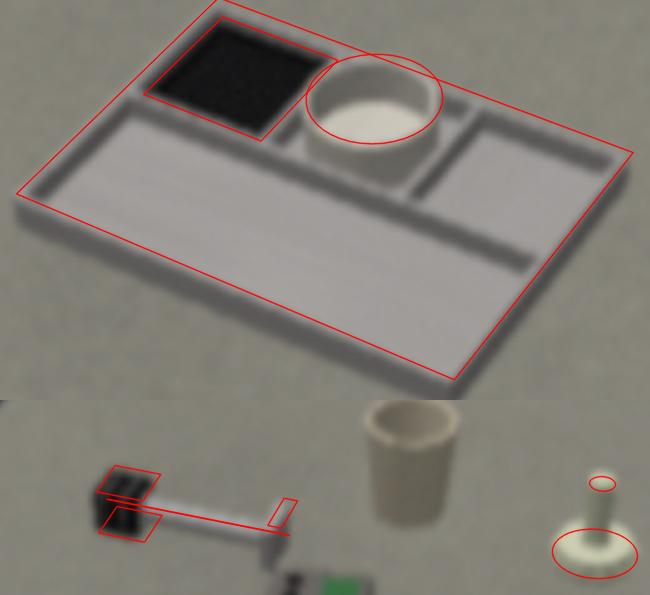

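```bash
sed -i 's/filt=(408,-361);bot=(416.5,371)/filt=(408,-366.5);bot=(418.5,369.5)/; s/626,-310.5/626,-309/; s/radians(1.8)/radians(0)/; s/circ(\*filt,23.5,10)/circ(*filt,22,16),circ(*filt,22,0)/' q.py; python3 q.py
```

```text
(no output)
```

View pics/o1.png

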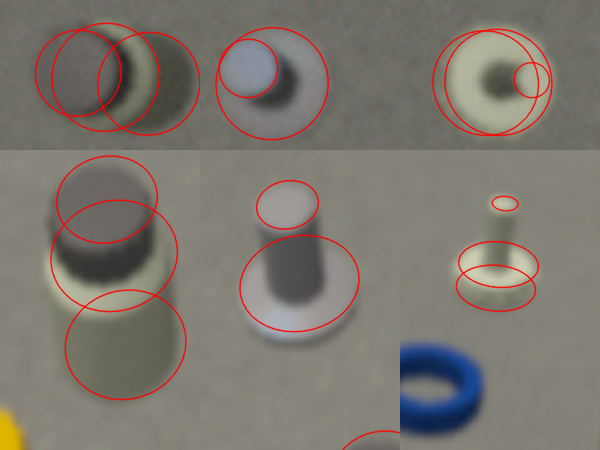

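View pics/o2.png

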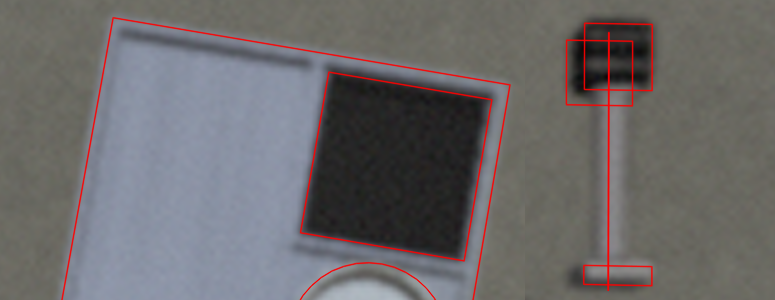

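View pics/o3.png

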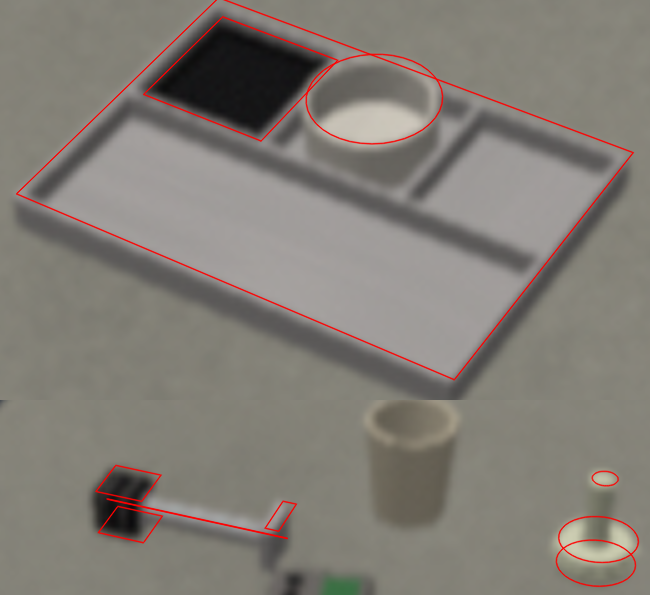

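The overlays fit to about 1–2 mm. Starting with the filter.

```bash
cat > mv.py <<'E'
from q import *
def ori(a):
    best=None
    def rv(a):
        y=np.array([np.cos(a),np.sin(a),0]);z=np.array([0,0,-1.]);return R.from_matrix(np.c_[np.cross(y,z),y,z]).as_rotvec()
    return [rv(a),rv(a+np.pi)]
def pick_ori(xy,z,a):
    c=[]
    for o in ori(a):
        q=arm.ik([*xy,z],o)
        if q is not None: c.append((abs(q[5]-read_q()[5]) if abs(q[5])<2.7 else 9,o,q))
    c.sort(key=lambda k:k[0]); return c[0][1]
def st(s): print(s,"t%.1f"%read_t(),"pos",np.round(read_position(),1),"open %.1f"%read_opening(),"F",np.round(read_ft_force(),1))
def above(xy,z,a):
    o=pick_ori(xy,z,a); arm.move_ptp([*xy,z],o)
def pick(xy,z,a,zs,f,zup):
    above(xy,zs,a); arm.movel([*xy,z],rate=150); st("down"); claw.clamp(f); st("grip")
    arm.movel([*xy,zup],rate=150); st("lift")
def place(xy,z,a,zup,rel=True):
    above(xy,zup,a); arm.movel([*xy,z+15],rate=150); arm.movel([*xy,z],rate=30); st("atplace")
    if rel: claw.open_jaws(); st("released"); arm.movel([*xy,zup],rate=150)
def snap(n,f): cv2.imwrite("pics/"+f+".png",capture(n))
E
python3 - <<'E'
from mv import *
a=yaw+np.pi/2
print(C(-79,-44),C(0,-44),C(79,-44),C(0,39))
pick(filt,22,a,100,30,130)
snap("side","f1");st("x")
E
```

```text
[469.7026267  -44.50709286] [547.77422528 -56.58291566] [625.84582385 -68.65873846] [560.46148214  25.44167524]
down t2.7 pos [ 408.1 -367.3   22.8] open 85.2 F [-0.3  0.   1.1]
grip t3.3 pos [ 408.1 -366.5   22.2] open 13.4 F [-0.5  0.5  3.3]
lift t4.2 pos [ 407.7 -366.1  129.1] open 13.1 F [ 0.  -0.3 -1.8]
x t4.2 pos [ 407.7 -366.1  128.9] open 13.1 F [-0.2 -0.7  0.4]
```

View pics/f1.png

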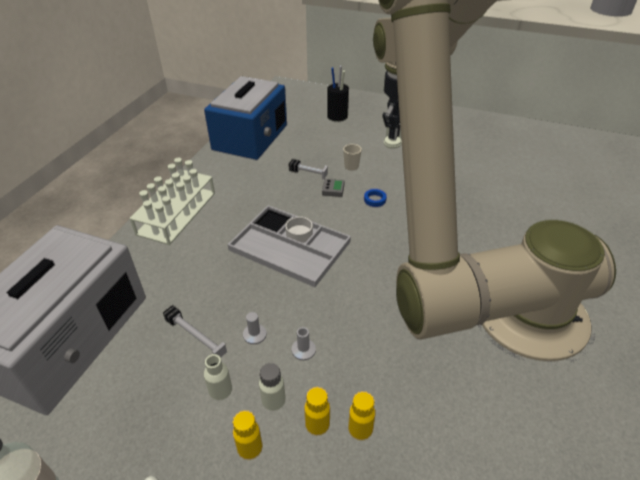

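The filter is in the grip, disc visible at (392,142). Place it next, then pick up the probe.

```bash
python3 - <<'E'
from mv import *
a=yaw+np.pi/2
place(C(-79,-44),29,a,130)
pick((633,-309),9,np.pi/2,100,60,110)
snap("side","f2");snap("top","f2t");st("x")
E
```

```text
atplace t6.8 pos [469.7 -44.5  29. ] open 12.8 F [ 0.7 -0.6 -0.6]
released t7.5 pos [469.7 -44.5  29. ] open 85.4 F [ 0.1 -0.1  0.3]
down t10.3 pos [ 633.6 -309.1   10.3] open 85.3 F [0.4 0.5 0. ]
grip t11.0 pos [ 633.1 -309.1    9.4] open 10.9 F [-1.   1.3  3.6]
lift t11.8 pos [ 632.5 -308.7  108.6] open 11.3 F [ 0.7  0.4 -2. ]
x t11.9 pos [ 632.5 -308.7  108.4] open 11.5 F [ 0.4 -0.5 -1.5]
```

View pics/f2.png

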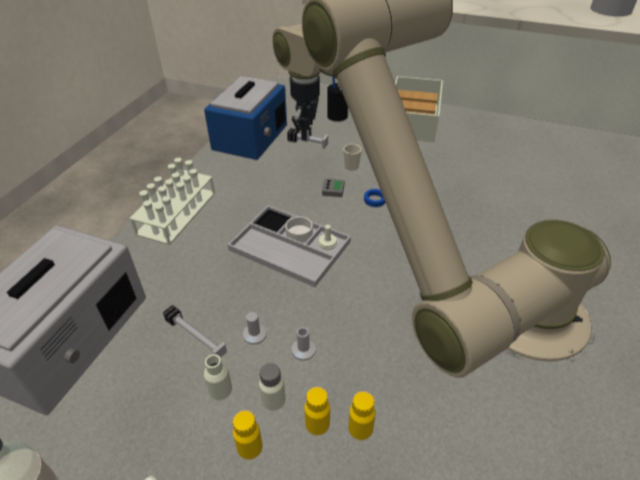

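View pics/f2t.png

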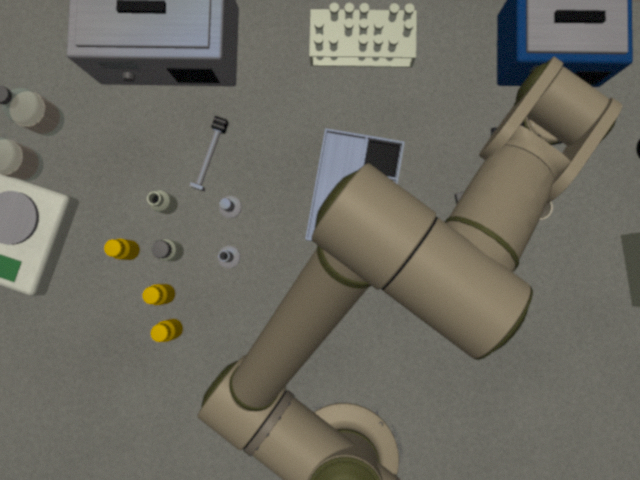

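The filter stands in the bare bay at side (328,237), and the probe is held level at (307,137). Now I'll lay the probe in the long bay.

```bash
python3 - <<'E'
from mv import *
a=yaw+np.pi/2
place(C(7,39),15,a,110)
st("up")
above((516.5,253.5),110,np.radians(-45))
snap("side","f3");snap("top","f3t");st("x")
E
python3 - <<'E'
import cv2
s=cv2.imread("pics/f3.png");cv2.imwrite("pics/f3c.png",cv2.resize(s[190:300,210:370],None,fx=4.5,fy=4.5,interpolation=2))
E
```

```text
atplace t14.5 pos [567.4  24.4  15. ] open 11.3 F [ 0.3 -0.2 -1.6]
released t15.2 pos [567.1  26.   14.7] open 85.2 F [ 1.   9.1 -2.9]
up t16.0 pos [566.9  24.5 109. ] open 85.1 F [1.3 0.  0.2]
x t17.0 pos [517.1 252.2 109.8] open 85.2 F [ 0.1  0.8 -0.1]
```

View pics/f3c.png

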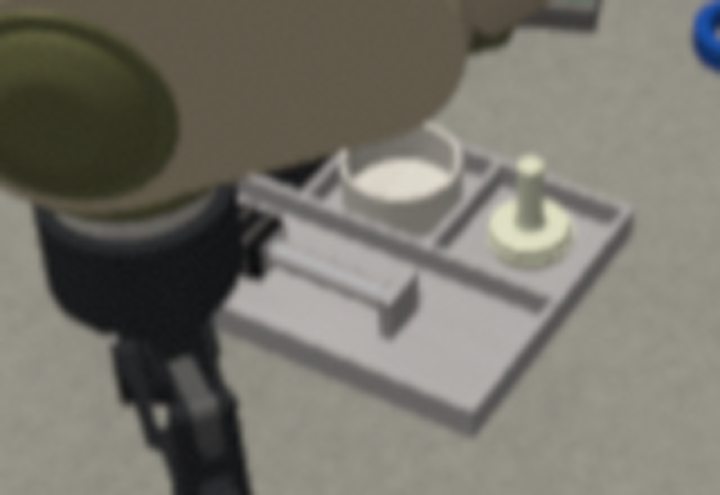

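View pics/f3t.png

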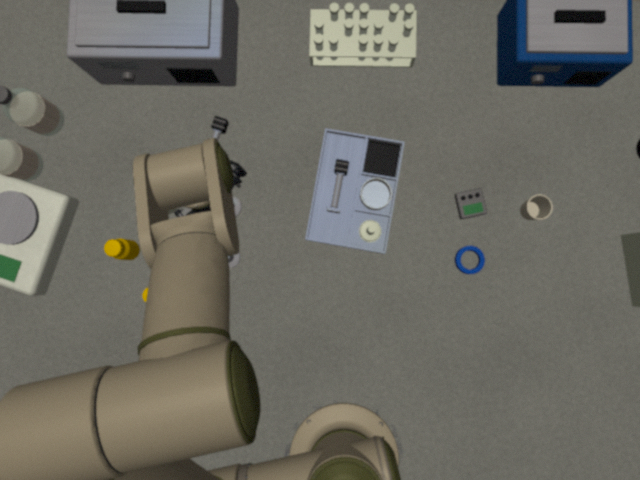

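The probe lies flat in the long bay at top (338,183). A finger only brushed the wall on opening (9 N). Plug next.

```bash
python3 - <<'E'
from mv import *
a=yaw+np.pi/2
pick(plug,20,np.radians(-45),110,60,130)
place(C(79,-44),28,a,130)
above(bot,160,np.radians(-45))
snap("side","f4");snap("top","f4t");st("x")
E
python3 - <<'E'
import cv2
s=cv2.imread("pics/f4.png");cv2.imwrite("pics/f4c.png",cv2.resize(s[190:300,210:370],None,fx=4.5,fy=4.5,interpolation=2))
E
```

```text
down t18.0 pos [517.  253.6  20.8] open 85.2 F [ 0.1 -0.1  0.5]
grip t18.6 pos [516.7 253.5  20.4] open 22.7 F [-0.7 -0.8  4.1]
lift t19.5 pos [515.9 253.3 128.9] open 22.9 F [-0.1  0.3 -2.2]
atplace t22.2 pos [625.9 -68.7  27.9] open 22.6 F [-0.2  0.4 -2.1]
released t22.8 pos [625.9 -68.6  28. ] open 85.4 F [-0.2 -0.8  0.1]
x t25.5 pos [419.2 368.9 159.8] open 85.2 F [ 0.3 -0.3 -0.2]
```

View pics/f4.png

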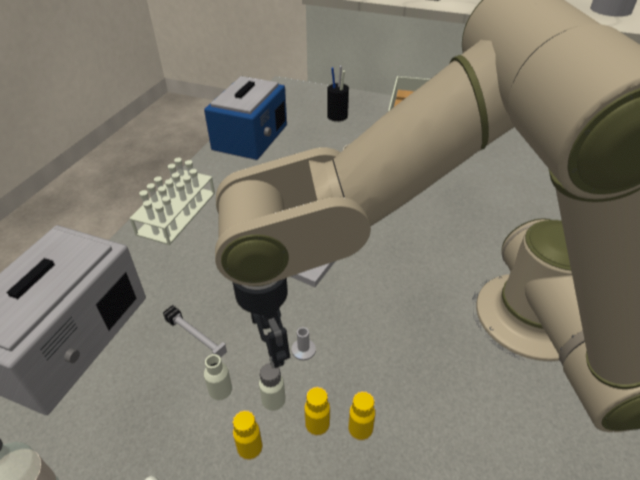

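View pics/f4t.png

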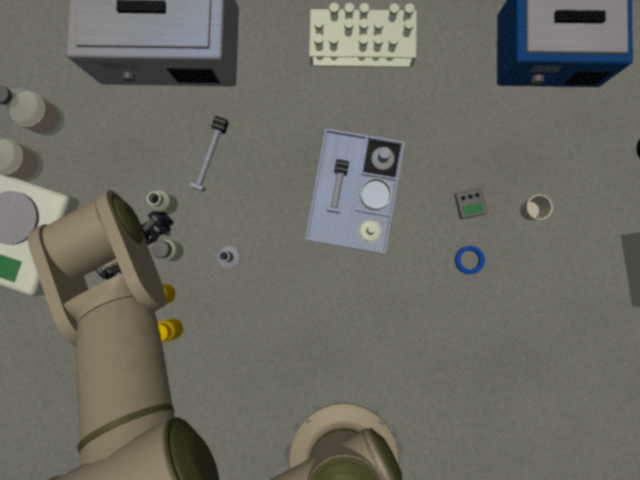

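The plug is centred in the dish at top (383,158). Now the bottle.

```bash
python3 - <<'E'
from mv import *
a=yaw+np.pi/2
pick(bot,31,np.radians(-45),160,40,190)
snap("side","f5");st("x")
above(C(0,-44),190,a)
snap("top","f5t");snap("side","f5s");st("x")
E
```

```text
down t26.8 pos [418.9 369.8  31.8] open 85.4 F [ 0.2 -0.5  0.4]
grip t27.2 pos [418.7 369.7  31.7] open 42.7 F [-0.9 -0.3  4.7]
lift t28.4 pos [418.2 369.3 189.1] open 43.0 F [ 0.2  0.5 -0.5]
x t28.5 pos [418.2 369.3 189. ] open 42.7 F [ 0.1 -1.  -0.2]
x t30.2 pos [547.8 -55.6 190. ] open 42.5 F [ 0.2  0.4 -0.2]
```

View pics/f5.png

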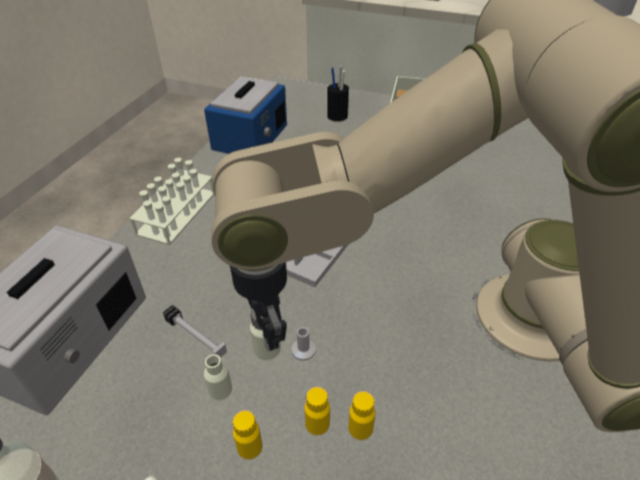

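View pics/f5s.png

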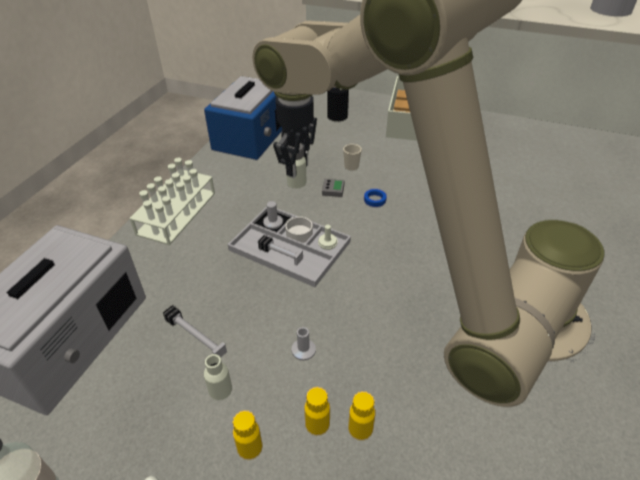

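The bottle is held upright above the cup at (297,170). Lower it in stages and watch the force.

```bash
python3 - <<'E'
from mv import *
xy=C(0,-44)
arm.movel([*xy,80],rate=150); st("a"); arm.movel([*xy,55],rate=50); st("in")
arm.movel([*xy,39.3],rate=30); st("low"); claw.open_jaws(); st("rel")
arm.movel([*xy,180],rate=150)
arm.move_ptp([300,-350,250],pick_ori((300,-350),250,yaw+np.pi/2)); arm.hold(0.5)
snap("side","g");snap("top","gt");st("x")
def cr(f,x,y,w,h):
    s=cv2.imread(f);return cv2.resize(s[y:y+h,x:x+w],(0,0),fx=4.5,fy=4.5,interpolation=2)
cv2.imwrite("pics/gc.png",cr("pics/g.png",215,170,150,120)); cv2.imwrite("pics/gtc.png",cr("pics/gt.png",295,125,120,130))
E
```

```text
a t31.1 pos [548.3 -56.6  80.8] open 42.7 F [-0.5 -0.1 -0.6]
in t31.8 pos [547.9 -56.6  55. ] open 42.3 F [ 0.7 -0.4 -1.1]
low t32.4 pos [547.8 -56.6  39.2] open 42.7 F [-0.4  0.3 -1.1]
rel t32.9 pos [547.8 -56.6  39.3] open 85.3 F [ 1.  -0.1  0.2]
x t36.1 pos [ 300. -350.  250.] open 85.2 F [-0.3 -0.5 -0.7]
```

View pics/gc.png

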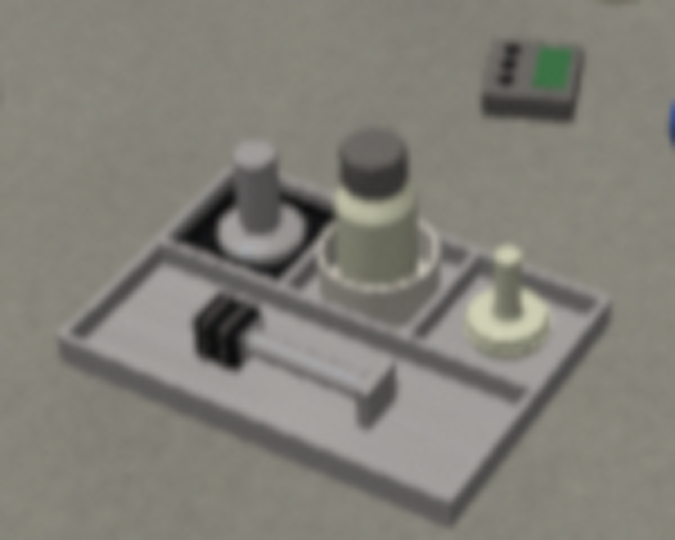

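View pics/gtc.png

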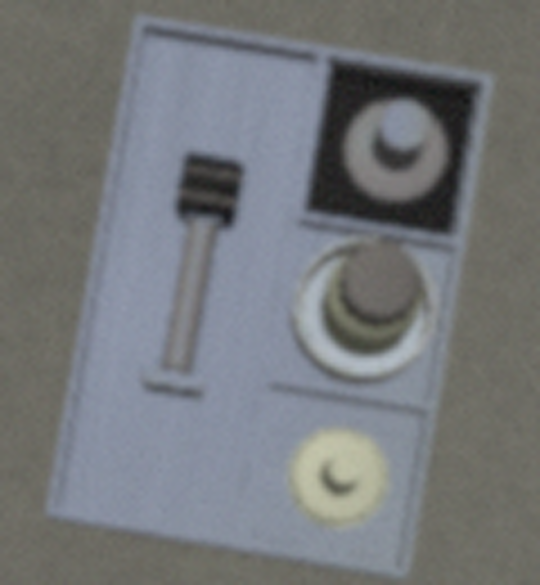

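View pics/gt.png

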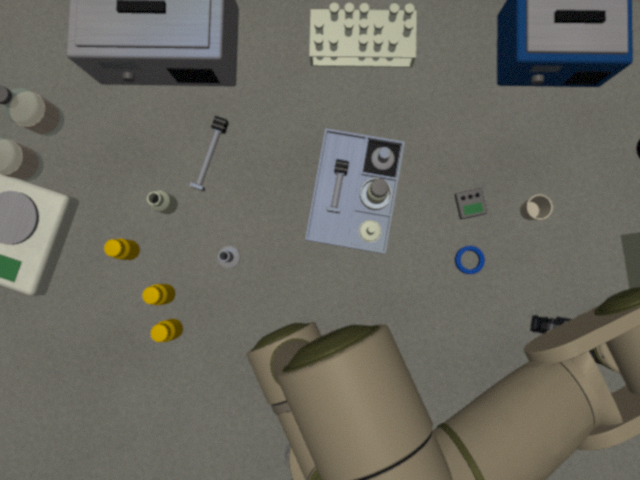

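Everything looks placed. One overlay check of the centring before handing in.

```bash
python3 - <<'E'
from mv import *
b=C(0,-44);p=C(79,-44);f=C(-79,-44)
Q=[circ(*b,17,102),circ(*b,33,34),circ(*p,24,17),circ(*p,12,67),circ(*f,22,22),circ(*f,7,62)]
T=draw(cv2.imread("pics/gt.png"),"top",Q,5)[625:1275,1600:2050];S=draw(cv2.imread("pics/g.png"),"side",Q,5)[900:1300,1150:1800]
T=cv2.resize(T,None,fx=.6,fy=.6);S=cv2.resize(S,None,fx=.7,fy=.7)
o=np.zeros((400,740,3),np.uint8);o[:T.shape[0],:T.shape[1]]=T;o[:S.shape[0],280:280+S.shape[1]]=S
cv2.imwrite("pics/fin.png",o)
E
```

View pics/fin.png

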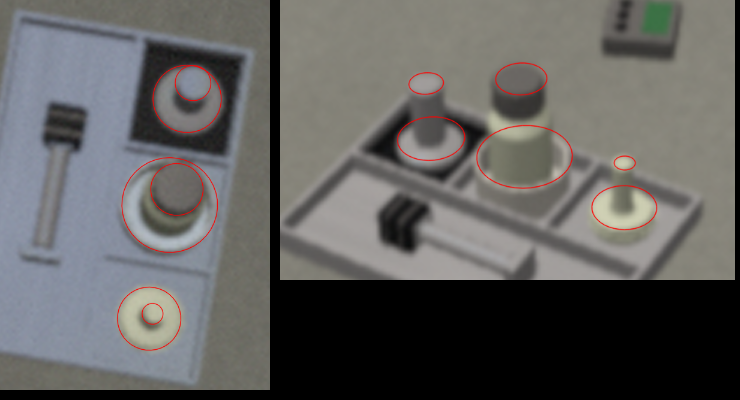

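All models line up with the pictures to about 2 mm. Handing in.

```bash
python3 - <<'E'
from cell import *
print(arm.close_job(),read_t())
E
```

```text
the job is handed in; nothing more can be done
the job is handed in; nothing more can be done
```

The caddy is packed and the job was handed in after about 36 s of the 96 s allowed; no verdict is reported.

- **Packed:** the capped bottle stands in the cup, the solid plug in the dish and the filter upright in the bare bay. The short probe lies flat in the long bay.
- **Setting down:** each thing was released about 1 mm above its floor.
- **Last checks:** overlays in both cameras put the bottle, plug and filter upright within about 2 mm of their bay centres. By eye, the probe lies flat, clear of the walls. The open bottle, ferrule and long probe look unmoved in the top view; I did not measure them. The arm is clear of everything.
- **Irregularity:** one finger brushed the long bay's wall (about 9 N on the wrist) when it let go of the probe. The probe lay flat afterwards.
- **Calibration:** the side camera's overlay sat about 1 pixel off the top camera's, within the stated accuracy.

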